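Unlock and weigh the top sample pot

TASK

Swing the yellow keeper arm away from over the pot stack until it snaps home in its parked position, then twist the white top pot counter-clockwise (seen from above) while lifting so that it comes free, leaving the blue pot under it seated in the holder. Stand the white pot upright in the middle of the balance's round steel pan, let go without dropping it, and leave the other things on the bench where they are.

Things in the scene. Friction and masses are not known exactly. Their poses are not given: they have to be found in the camera images.
- keeper (a joint): Yellow horizontal keeper arm on the holder's post, rad. 0: closed, 3 mm above the white pot's lid, blocking it; 2.0: parked at its end stop. Opens clockwise seen from above. Over-centre spring: it pulls shut below 1.0 and snaps on to 2.0 above that, at most 0.16 N m (2 N at the knob), lightly damped.
- keeper_knob (a point): Middle of the black upright round knob near the arm's free end, to pinch or push: 16 mm diameter, 22 mm tall; 11 mm below this point is the arm's flat top, 138 mm above the bench. Arm 18 mm wide, 6 mm thick. The knob runs 80 mm from the hinge axis.
- keeper_hinge (a point): Point on the vertical hinge axis of the keeper arm, at the knob's height. It stands 64 mm from the stack's axis.
- holder: Grey base plate 100 x 136 x 10 mm fixed to the bench, with the hinge post and two aluminium key forks 60 mm high that stop the blue pot turning. Origin: on the stack's axis at bench height, z up; the post stands at its y = -64 mm, the closed arm points along its +y and parks toward +x, -y.
- lower_pot: Blue pot, 48 mm diameter, 52 mm high, 350 g, loose but keyed in the holder; origin: centre of its underside (12 mm above the bench), z up. At its rim two opposed steel brackets with helical slots (out to 34 mm from the axis, up to 71 mm above its origin) hold the white pot's pins: a straight lift of the white pot takes this pot along.
- pot_grip (a point): White pot with orange lid: point on its axis at gripping height, 64 mm above its underside, 22 mm below its top (104 mm above the bench while nested); z up. Pot 86 mm high, about 120 g, 48 mm diameter from 24 to 84 mm above the underside, then a foot tapering to 34 mm that nests 24 mm deep. Keep fingertips at least 45 mm above its underside: the brackets lie below.
- pot_foot (a point): Centre of the white pot's underside; two pins lie along its x and -x, 30 mm up, out to 33 mm. To free it: turn it counter-clockwise (from above) 45 deg (0.79 rad) while it rises 8 mm in proportion (slot play about 1 mm up or down); the pins are clear from about 40 deg. Then lift straight; 25 mm more clears the blue pot.
- pan (a point): Centre of the top face of the balance's round steel pan, 92 mm diameter, 34 mm above the bench; level; the white balance (124 x 116 mm, 26 mm high) is fixed.
- weight_0: Steel calibration weight with a knob, 25 mm diameter, 30 mm high; bystander; origin at the centre of its underside.
- weight_1: Smaller steel weight with a knob, 20 mm diameter, 24 mm high; bystander; origin at the centre of its underside.
- vial_epoxy: Pink vial with white cap, 27 mm diameter, 50 mm high; bystander; origin at the centre of its underside.
- spool_gold: Blue wire spool with gold wire, lying flat, 51 mm diameter, 25 mm high; bystander; origin at the centre of its underside.
- gel_box_0: Flat grey box, 58 x 56 x 13 mm; bystander; origin at the centre of its underside.
- tweezer_esd: Black tweezers, 15 x 119 x 10 mm; bystander; origin at the centre of its underside.
- top_pot: The same white pot as a body; origin at the centre of its underside.
Mind the look-alikes: they are no part of the job. Leave any black or turquoise look-alike of the top_pot alone.

How it is judged:
By the outcome, as a careful person would: the job done as asked, in the order asked, and still so for the second after the job is handed in, with the robot touching nothing.
It also fails if it takes over 61 s, if anything falls off the work surface, if the arm or the gripper's body presses on something with over 40 N, if the wrist force passes 120 N, or if a joint passes its speed limit or range.

ROBOT

A 7-joint arm with a two-finger parallel gripper is mounted at the origin on a cart in front of the work surface, level with it; the furniture and walls round the work are solid. World frame = base frame: x ahead of the robot, y to its left, z up, the work surface at z = 0. Lengths are in mm, angles in rad, forces in N, time in s.
With the tool pointing down it reaches from about 400 to 875 mm from the base axis. Payload 4.4 kg.
Tool frame: the origin (TCP) lies on the centre line of the jaws, within the pads' length; the fingertips stand 25 mm ahead of it and the grasp point (between the pads) lies 6 mm ahead of it (ctrl.finger_overhang is the distance from the TCP to the fingertips, in mm); z points along the fingers, y is the line along which they close (so a half turn about z gives the same grasp; the last joint's range is limited). The gripper opens to 85 mm and grips with 20 to 120 N. Pads are 22 mm wide; open, the fingers measure 114 mm over their backs; the gripper's body (76 mm by 85 mm) begins 54 mm behind the grasp point. The pads swing forward as they close: fully open they stand 13 mm farther back than shut.
Start: joints at [1.216, 0.628, 0.038, 1.517, -0.027, 0.996, -0.02], TCP at [185.148, -623.087, 256.313] pointing down, gripper open.
Joint ranges: [-3.06, 3.06], [-0.37, 2.12], [-1.25, 1.32], [0.18, 2.47], [-1.1, 4.24], [0.23, 1.98], [-2.94, 2.94]. Speed limits (rad/s): [2.57, 2.57, 3.14, 3.14, 3.14, 3.14, 3.14].

INTERFACE

Orientations are given as [roll, pitch, yaw] about the fixed x, y, z axes, in that order (R = Rz(yaw) Ry(pitch) Rx(roll)).
In Python, from cell import ctrl gives the robot as it stands. The module is installed in compiled form; this text tells all that it offers.
- The arm moves only by the tool play_rows, never from a script. Its argument "targets" is a list of rows, each a list of 5 numbers: the closure, from 0 (fully open) to 1 (shut), then the shift along the tool's x, y, z in cm, then the turn about the tool's z in degrees. In form: [[gripper, dx, dy, dz, spin], ...]. A call has 1 to 10 rows; each row is the pose to reach, as a shift and turn from the pose commanded when the call began, along the tool's axes at that moment; what a row does not reach only later rows make up. A row lasts 1/10 s, in which the tool goes at most 50 mm and 8.59 degrees, less where a joint would pass 70% of its speed; a pose out of reach is approached as far as the arm can. A call with a gripper value outside its range is refused whole. The fingers move at their own pace and stop on an object; the grip force is fixed at half the most. Time passes only in rows, so rows that repeat a pose let the fingers close. It gives the time, the measured TCP pose, the force, the opening and the grip force at its end, in the units of the state.
- ctrl.read_state(): the state, without advancing time (a new reading comes with each control period).
- ctrl.get_image(name): name is "scene" or "top" or "wrist"; returns (picture, depth): 400x640x3 uint8, red, green, blue; 400x640 float32, mm along the optical axis (not along the pixel's ray), 0 where there is no reading.
- ctrl.calibration(name): a dict with "vfov" (degrees; the focal length in pixels is half the picture's height over the tangent of half this angle, whatever the lens; pixels are square), "cx", "cy" (the principal point, pixels), "extrinsics" (4x4, takes a point from camera to world coordinates); the wrist camera has in their place "mount" (4x4, takes a point from camera to tool coordinates, whose origin is the TCP and whose axes are the flange's). Camera axes: x right, y down, z forward; pixel columns grow to the right and rows downward; lengths in mm; the calibration is good to about 2 mm. A picture is of the moment at which its call begins: read the wrist's pose just before it. calibration takes no time and is no camera call.
- ctrl.finish_job(): hands the job in; it is judged then, once.
Trained networks look in the newest picture that a camera, given by its name, has taken for a name from the list of things; names that differ only in an ending like _2 or _b are one class to them, and where a whole thing is asked for, a point or a joint stands for the part that bears it (a point fixed in the world has none). Each returns a list of dicts, best first, with "confidence" (0 to 1); they miss things now and then, are a little off and sometimes report something else, mostly with a low value. They report only what shows in the picture. A call takes as long as a camera call. They do not tell look-alikes from the thing itself.
- ctrl.search_frame(camera, name): "bbox" ([left, top, right, bottom] in pixels, round what is visible of it).
- ctrl.trace(camera, name): "pixels" (400x640 bool, what is visible of it) and "bbox" ([left, top, right, bottom] in pixels, round what is visible of it).
The state is a dict: "clock": time; "qpos": joint angles; "qd": joint speeds; "tau": joint torques, N m; "eef_pos": TCP position; "tool_rot": TCP orientation; "force": force on the tool from outside, world axes, zero at the start; "torque": the same for the moment, N m; "width": finger opening in mm; "gripper_force": force on a finger pad.
Only numpy, scipy, OpenCV 4.12 (cv2) and the standard library are available. Lean on these libraries where they do the work, as an engineer would, in place of code of your own. Each camera call takes 0.05 s, during which the arm holds its last target. There are 200 camera calls.

## Working session

There is one attempt and no reset: what is moved stays moved. The work goes in short steps, Python scripts to look and compute and a tool call to move; the robot and the scene stay as the last step left them, time stands still between calls to the robot, and variables do not carry over. Pictures are saved under pics/ and viewed, at most 10 in all, crops included, and the job is handed in when it is done.

Besides the shell and the picture viewer there is one more tool, called as a command line: name --pt "numbers of a row" for each row, then --argument value for the rest. play_rows: Moves the arm, as the interface text tells. Its arguments: {"type":"object","properties":{"targets":{"type":"array"}},"required":["targets"]}

```bash
mkdir -p pics; cat > h.py <<'E'
import numpy as np,cv2
from cell import ctrl
from scipy.spatial.transform import Rotation as R
def save(cam,fn):
    im,d=ctrl.get_image(cam); cv2.imwrite('pics/'+fn,im[:,:,::-1]); return im,d
def T(cam,st=None):
    c=ctrl.calibration(cam)
    if 'extrinsics' in c: return c,np.array(c['extrinsics'])
    st=st or ctrl.read_state(); M=np.eye(4); M[:3,:3]=R.from_euler('xyz',st['tool_rot']).as_matrix(); M[:3,3]=st['eef_pos']
    return c,M@np.array(c['mount'])
def cloud(cam,d,st=None):
    c,E=T(cam,st); f=200/np.tan(np.radians(c['vfov'])/2)
    v,u=np.mgrid[0:400,0:640]
    P=np.stack([(u-c['cx'])/f*d,(v-c['cy'])/f*d,d,np.ones_like(d)],-1)@E.T
    P=P[...,:3]; P[d<=0]=np.nan; return P
E
python3 - <<'E'
from h import *
st=ctrl.read_state(); print(st)
for cam in ('top','scene'):
    im,d=save(cam,cam+'0.png'); P=cloud(cam,d)
    np.save(cam+'0.npy',P)
    for n in ['keeper_knob','keeper','top_pot','pan','holder','lower_pot']:
        for r in ctrl.trace(cam,n)[:3]:
            m=r['pixels']; q=P[m]; q=q[~np.isnan(q[:,0])]
            if len(q): print(cam,n,round(r['confidence'],2),np.round(r['bbox']),'med',np.round(np.median(q,0)),'lo',np.round(np.percentile(q,3,axis=0)),'hi',np.round(np.percentile(q,97,axis=0)))
E
```

```text
{'clock': 0.0, 'qpos': array([ 1.2161797 ,  0.62936667,  0.03845201,  1.51837384, -0.02700926,
        0.99632319, -0.0200246 ]), 'qd': array([-0.00017374,  0.00109739,  0.00096373, -0.00014481,  0.00030954,
        0.00060718, -0.00087917]), 'tau': array([-4.18785803e-04, -5.63397503e+01,  1.22619420e+00, -1.93448460e+01,
        1.10055532e-02,  1.04837763e-02, -1.23198923e-06]), 'eef_pos': array([ 184.98835086, -622.50451532,  255.3740639 ]), 'tool_rot': array([-3.13964006e+00,  2.53928706e-05,  2.88778736e-01]), 'force': array([-0.83160973, -0.20539758,  0.34373167]), 'torque': array([-0.00560688, -0.02261296,  0.06371459]), 'gripper_force': 0.0, 'width': 85.48272998487673}
top keeper 0.6 [345. 192. 387. 208.] med [ 541. -124.  140.] lo [ 526. -165.  135.] hi [556. -77. 162.]
top top_pot 0.85 [269. 111. 290. 137.] med [749.  90.  86.] lo [733.  68.  31.] hi [776. 113.  90.]
top top_pot 0.63 [383. 140. 402. 161.] med [ 684. -196.   85.] lo [ 667. -221.   25.] hi [ 708. -177.   90.]
top top_pot 0.55 [346. 196. 364. 219.] med [524. -92. 126.] lo [ 512. -115.   65.] hi [559. -73. 136
[... 678 characters left out ...]
 [ 688. -179.   64.] lo [ 674. -197.   21.] hi [ 706. -173.   86.]
scene top_pot 0.56 [339. 199. 363. 226.] med [520. -81.  97.] lo [ 512. -110.   64.] hi [548. -70. 126.]
scene pan 0.68 [288. 254. 350. 298.] med [433.  76.  25.] lo [389.  19.   5.] hi [501. 133.  34.]
scene holder 0.84 [323. 181. 388. 257.] med [ 526. -117.   17.] lo [ 487. -183.    1.] hi [581. -47. 146.]
scene lower_pot 0.55 [335. 214. 364. 238.] med [516. -86.  58.] lo [ 499. -122.   36.] hi [561. -64.  81.]
scene lower_pot 0.44 [324. 180. 384. 256.] med [ 525. -110.   17.] lo [ 487. -177.    3.] hi [575. -46. 145.]
scene lower_pot 0.17 [337. 197. 363. 225.] med [521. -80.  99.] lo [ 512. -108.   65.] hi [546. -70. 125.]
```

```bash
python3 - <<'E'
from h import *
a=cv2.imread('pics/top0.png')[90:290,240:440]; b=cv2.imread('pics/scene0.png')[150:320,210:410]
cv2.imwrite('pics/c0.png',np.hstack([cv2.resize(a,(400,400)),cv2.resize(a[90:150,90:160],(400,343)) if 0 else cv2.resize(b,(400,400))]))
P=np.load('top0.npy')
z=P[...,2]; box=(P[...,0]>470)&(P[...,0]<610)&(P[...,1]>-200)&(P[...,1]<-30)
for n,lo,hi in(('arm',131,142),('knob',152,166),('lid',120,130),('base',6,14)):
    q=P[box&(z>lo)&(z<hi)]; print(n,len(q),np.round(q.mean(0)),q.min(0).round(),q.max(0).round())
    if n in('arm','base'): print(np.round(cv2.minAreaRect(q[:,:2].astype(np.float32))[0]),cv2.minAreaRect(q[:,:2].astype(np.float32)))
q=P[(P[...,0]>380)&(P[...,0]<520)&(P[...,1]>-10)&(P[...,1]<130)&(z>31)&(z<40)]; print('pan',len(q),cv2.minEnclosingCircle(q[:,:2].astype(np.float32)),q.mean(0))
E
```

```text
arm 271 [ 541. -124.  139.] [ 517. -174.  131.] [561. -73. 142.]
[ 537. -123.] ((537.3397827148438, -122.91000366210938), (42.33749771118164, 101.41157531738281), 2.996255874633789)
knob 40 [532. -80. 161.] [525. -87. 156.] [539. -73. 166.]
lid 156 [534. -99. 126.] [ 513. -166.  121.] [559. -74. 130.]
base 1095 [ 534. -111.   10.] [ 470. -200.    6.] [610. -30.  14.]
[ 540. -115.] ((540.2947387695312, -114.84622192382812), (138.88143920898438, 169.49127197265625), 0.6113091111183167)
pan 999 ((452.50006103515625, 66.705078125), 70.76589965820312) [465.16403451  62.26038911  35.13391431]
```

View pics/c0.png

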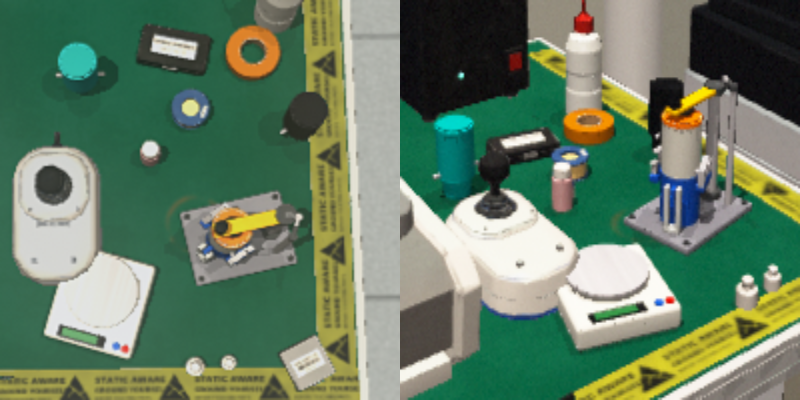

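```bash
python3 - <<'E'
from h import *
a=cv2.imread('pics/top0.png'); b=cv2.imread('pics/scene0.png')
cv2.imwrite('pics/c1.png',np.vstack([cv2.resize(a,(480,300)),cv2.resize(b,(480,300))]))
print(ctrl.finger_overhang, np.round(ctrl.calibration('wrist')['mount'],2),ctrl.calibration('wrist')['vfov'])
P=np.load('top0.npy'); 
for x,y0,y1 in((300,-700,-200),(450,-700,-200)):
  m=(abs(P[...,0]-x)<60)&(P[...,1]>y0)&(P[...,1]<y1); print(np.nanmax(P[m][:,2]) if m.any() else None)
m=(P[...,0]>420)&(P[...,0]<620)&(P[...,1]>60)&(P[...,1]<200)&(P[...,2]>45); q=P[m]; print('joy',q.min(0),q.max(0))
E
```

```text
25.0 [[  -0.     -0.96   -0.28   73.45]
 [   1.     -0.      0.     -1.01]
 [  -0.     -0.28    0.96 -119.08]
 [   0.      0.      0.      1.  ]] 61.34272666825023
113.19729044340988
113.66611256706233
joy [484.59130077  70.27126299  45.01036309] [619.90444709 174.72568062 123.46351444]
```

View pics/c1.png

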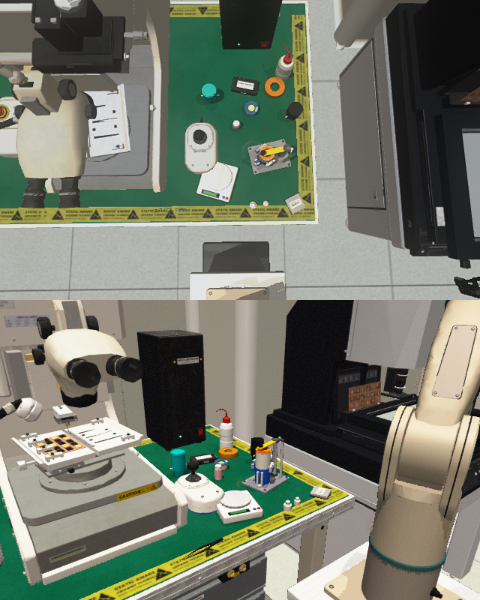

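```bash
python3 - <<'E'
from h import *
for c in('top','scene'):
  P=np.load(c+'0.npy'); x,y,z=P[...,0],P[...,1],P[...,2]
  for x0 in range(-100,700,100):
    m=(x>x0)&(x<x0+100)&(y<-200)&(y>-900)
    print(c,x0,[ (y0,int(np.nanmax(z[m&(y>y0)&(y<y0+100)])) if (m&(y>y0)&(y<y0+100)).any() else None) for y0 in range(-800,-200,100)])
E
```

```text
top -100 [(-800, -781), (-700, -782), (-600, -780), (-500, -776), (-400, -782), (-300, -784)]
top 0 [(-800, -781), (-700, -778), (-600, -781), (-500, -782), (-400, -774), (-300, -778)]
top 100 [(-800, 93), (-700, 105), (-600, 351), (-500, -780), (-400, -782), (-300, -777)]
top 200 [(-800, 115), (-700, 113), (-600, -781), (-500, -780), (-400, -776), (-300, -778)]
top 300 [(-800, 114), (-700, 113), (-600, -782), (-500, -782), (-400, None), (-300, 21)]
top 400 [(-800, 114), (-700, 113), (-600, -778), (-500, -786), (-400, None), (-300, 20)]
top 500 [(-800, 113), (-700, 113), (-600, -781), (-500, -780), (-400, None), (-300, 11)]
top 600 [(-800, 116), (-700, 114), (-600, -780), (-500, -785), (-400, None), (-300, 92)]
scene -100 [(-800, None), (-700, None), (-600, None), (-500, None), (-400, None), (-300, None)]
scene 0 [(-800, None), (-700, None), (-600, None), (-500, None), (-400, None), (-300, None)]
scene 100 [(-800, 81), (-700, 327), (-600, 324), (-500, None), (-400, None), (-300, None)]
scene 200 [(-800, 104), (-700, 103), (-600, None), (-500, None), (-400, None), (-300, None)]
scene 300 [(-800, None), (-700, None), (-600, None), (-500, None), (-400, None), (-300, 14)]
scene 400 [(-800, 556), (-700, 556), (-600, None), (-500, None), (-400, None), (-300, 14)]
scene 500 [(-800, 308), (-700, 555), (-600, None), (-500, None), (-400, None), (-300, 5)]
scene 600 [(-800, 109), (-700, 553), (-600, None), (-500, -793), (-400, -792), (-300, 87)]
```

play_rows --pt "0 2 -2 -0.5 0" --pt "0 5 -4.5 -1 0" --pt "0.5 9 -8 -2 0" --pt "1 13 -11.5 -3 0" --pt "1 17 -15 -3 0" --pt "1 21 -18.5 -3 0" --pt "1 25 -22 -3 0" --pt "1 29 -25.5 -3 0" --pt "1 33 -29 -3 0" --pt "1 37 -32.5 -3 0"

```text
clock: 1.7
eef_pos: [433.8, -227.2, 286.7]
tool_rot: [3.141, -0.001, 0.289]
force: [1.2, -0.2, -0.3]
width: -0.2
gripper_force: 0.0
```

play_rows --pt "1 4 -3.5 0 0" --pt "1 8 -7 0 0" --pt "1 10 -8.5 0 0" --pt "1 10 -8.5 0 0" --pt "1 10 -8.5 0 0"

```text
clock: 2.2
eef_pos: [504.6, -118.6, 286.3]
tool_rot: [3.141, 0.0, 0.29]
force: [0.3, -0.8, 0.4]
width: -0.1
gripper_force: 0.0
```

```bash
python3 - <<'E'
from h import *
st=ctrl.read_state(); print(st['eef_pos'],st['tool_rot'],st['qpos'])
im,d=save('wrist','w0.png'); P=cloud('wrist',d,st); np.save('w0.npy',P)
z=P[...,2]; box=(P[...,0]>470)&(P[...,0]<610)&(P[...,1]>-190)&(P[...,1]<-30)
hsv=cv2.cvtColor(im,cv2.COLOR_RGB2HSV); yel=(hsv[...,0]>22)&(hsv[...,0]<34)&(hsv[...,1]>150)
org=(hsv[...,0]>6)&(hsv[...,0]<18)&(hsv[...,1]>150)
print('arm',cv2.minAreaRect(P[box&yel&(z>130)&(z<145)][:,:2].astype(np.float32)))
print('armz',np.median(z[box&yel&(z>130)&(z<145)]))
q=P[box&org&(z>118)&(z<131)]; print('lid',cv2.minEnclosingCircle(q[:,:2].astype(np.float32)),np.median(q[:,2]))
blk=(hsv[...,2]<70); q=P[box&blk&(z>152)&(z<166)]; print('knob',len(q),cv2.minEnclosingCircle(q[:,:2].astype(np.float32)),np.median(q[:,2]))
E
```

```text
[ 504.61408226 -118.62481913  286.26942124] [3.14133600e+00 3.65953918e-04 2.90453626e-01] [ 0.21172152  0.40404294 -0.04952714  1.84236845  0.02543038  0.8959977
 -1.13005975]
arm ((540.2717895507812, -110.64764404296875), (18.525039672851562, 76.17313385009766), 12.160350799560547)
armz 139.30639575205606
lid ((538.0966186523438, -95.39151000976562), 24.01935386657715) 127.03160400932788
knob 274 ((535.2743530273438, -79.9775619506836), 7.35381555557251) 161.2315666266055
```

View pics/w0.png

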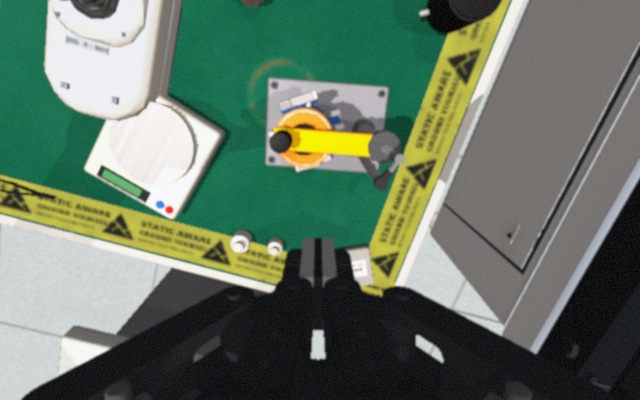

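play_rows --pt "1 0 -1.6 3 4.6" --pt "1 0 -3.2 6.5 4.6" --pt "1 0 -3.2 10 4.6" --pt "1 0 -3.2 11.8 4.6" --pt "1 0 -3.2 11.8 4.6" --pt "1 0 -3.2 11.8 4.6"

```text
clock: 2.85
eef_pos: [495.3, -89.8, 168.7]
tool_rot: [3.141, 0.0, 0.206]
force: [0.5, 0.3, 0.1]
width: 0.2
gripper_force: 0.0
```

play_rows --pt "1 1.0 0 0 0" --pt "1 2.0 0 0 0" --pt "1 3.2 -0.2 0 8" --pt "1 4.4 -0.2 0 16" --pt "1 5.5 -0.1 0 24" --pt "1 6.6 0.2 0 32" --pt "1 7.7 0.7 0 40" --pt "1 8.7 1.2 0 48" --pt "1 9.6 2.0 0 56" --pt "1 10.4 2.8 0 64"

```text
clock: 3.85
eef_pos: [604.5, -93.4, 169.2]
tool_rot: [-3.14, -0.0, -0.913]
force: [0.4, 0.0, -0.7]
width: 0.0
gripper_force: 0.2
```

```bash
python3 - <<'E'
from h import *
st=ctrl.read_state(); print(st['eef_pos'],st['tool_rot'],st['force'])
for c in('top','scene'):
  im,d=save(c,c+'1.png'); P=cloud(c,d)
  for r in ctrl.trace(c,'keeper')[:1]:
    q=P[r['pixels']]; q=q[(q[:,2]>130)&(q[:,2]<145)]
    print(c,r['bbox'],r['confidence'],len(q)); print(cv2.minAreaRect(q[:,:2].astype(np.float32)) if len(q) else 0)
E
```

```text
[604.53289856 -93.43749602 169.16275326] [-3.13999112e+00 -3.44375267e-04 -9.12668722e-01] [ 0.44311371  0.00384151 -0.73326283]
scene [282.4, 216.5, 296.5, 239.9] 0.7 0
0
```

play_rows --pt "1 0.3 0 -2 0" --pt "1 0 0 -6 6" --pt "0.5 -1 1.5 -10 14" --pt "0 -2.5 3.5 -12 22" --pt "0 -3.9 5.3 -12 30" --pt "0 -3.9 5.3 -12 38" --pt "0 -3.9 5.3 -12 46" --pt "0 -3.9 5.3 -12 47.7" --pt "0 -3.9 5.3 -12 47.7"

```text
clock: 4.95
eef_pos: [537.1, -95.6, 288.4]
tool_rot: [3.142, 0.0, -1.737]
force: [-0.3, 0.1, -0.1]
width: 85.1
gripper_force: 0.0
```

```bash
python3 - <<'E'
from h import *
st=ctrl.read_state(); print(st['eef_pos'],st['tool_rot'],st['qpos'],st['width'])
im,d=save('wrist','w1.png'); P=cloud('wrist',d,st)
z=P[...,2]; box=(P[...,0]>450)&(P[...,0]<680)&(P[...,1]>-290)&(P[...,1]<-30)
hsv=cv2.cvtColor(im,cv2.COLOR_RGB2HSV); yel=(hsv[...,0]>22)&(hsv[...,0]<34)&(hsv[...,1]>150)
org=(hsv[...,0]>6)&(hsv[...,0]<18)&(hsv[...,1]>150)
q=P[box&yel&(z>130)&(z<145)]
if len(q): print('arm',cv2.minAreaRect(q[:,:2].astype(np.float32)),q.mean(0))
q=P[box&org&(z>118)&(z<131)]; print('lid',cv2.minEnclosingCircle(q[:,:2].astype(np.float32)),np.median(q[:,2]))
E
```

```text
[537.09570906 -95.55727417 288.4347406 ] [ 3.14159217e+00  2.93971307e-04 -1.73689405e+00] [-0.276954    0.50135748  0.60929075  1.78234786 -0.3415308   0.96501189
 -2.83575115] 85.05396120180835
arm ((602.8440551757812, -169.5054931640625), (17.887516021728516, 54.86786651611328), 77.3139419555664) [ 600.04079557 -174.23018126  138.35313694]
lid ((538.2783203125, -96.14956665039062), 24.328184127807617) 125.73671833461216
```

View pics/w1.png

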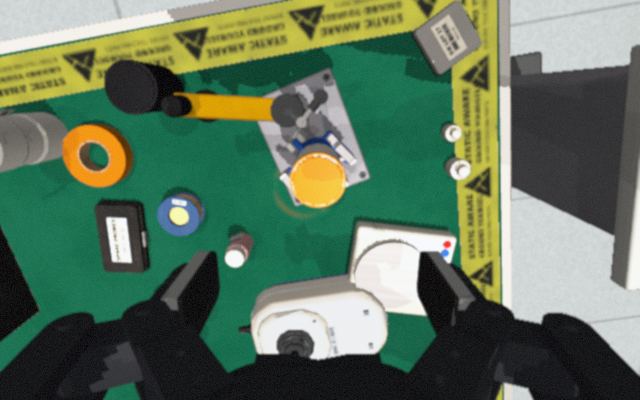

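play_rows --pt "0 0 -0.1 2 0" --pt "0 0 -0.1 5 0" --pt "0 0 -0.1 9 0" --pt "0 0 -0.1 12 0" --pt "0 0 -0.1 15 0" --pt "0 0 -0.1 16.5 0" --pt "0 0 -0.1 17.7 0" --pt "0 0 -0.1 17.7 0" --pt "0 0 -0.1 17.7 0"

```text
clock: 5.9
eef_pos: [538.6, -96.4, 111.7]
tool_rot: [-3.141, 0.0, -1.74]
force: [-0.2, -0.0, -0.4]
width: 85.6
gripper_force: 0.0
```

play_rows --pt "1 0 0 0 0" --pt "1 0 0 0 0" --pt "1 0 0 0 0" --pt "1 0 0 0 0" --pt "1 0 0 0 0" --pt "1 0 0 0 0" --pt "1 0 0 0 0" --pt "1 0 0 0 0"

```text
clock: 6.7
eef_pos: [538.5, -96.2, 112.3]
tool_rot: [-3.14, 0.0, -1.741]
force: [-0.7, -0.1, 4.9]
width: 47.0
gripper_force: 60.7
```

play_rows --pt "1 0 0 -0.04 -2.3" --pt "1 0 0 -0.08 -4.5" --pt "1 0 0 -0.12 -6.8" --pt "1 0 0 -0.16 -9" --pt "1 0 0 -0.2 -11.3" --pt "1 0 0 -0.24 -13.5" --pt "1 0 0 -0.28 -15.8" --pt "1 0 0 -0.32 -18" --pt "1 0 0 -0.36 -20.3" --pt "1 0 0 -0.4 -22.5"

```text
clock: 7.7
eef_pos: [538.0, -96.1, 115.3]
tool_rot: [3.141, 0.0, -1.345]
force: [-0.4, 1.1, 0.1]
width: 46.6
gripper_force: 61.4
```

play_rows --pt "1 0 0 -0.04 -2.3" --pt "1 0 0 -0.08 -4.5" --pt "1 0 0 -0.12 -6.8" --pt "1 0 0 -0.16 -9" --pt "1 0 0 -0.2 -11.3" --pt "1 0 0 -0.24 -13.5" --pt "1 0 0 -0.28 -15.8" --pt "1 0 0 -0.32 -18" --pt "1 0 0 -0.36 -20.3" --pt "1 0 0 -0.4 -22.5"

```text
clock: 8.7
eef_pos: [538.3, -96.3, 119.4]
tool_rot: [-3.141, -0.0, -0.952]
force: [-0.5, -0.1, -1.0]
width: 46.9
gripper_force: 61.5
```

play_rows --pt "1 0 0 -0.1 -1" --pt "1 0 0 -0.3 -1" --pt "1 0 0 -0.5 -1" --pt "1 0 0 -0.7 -1" --pt "1 0 0 -1.0 -1" --pt "1 0 0 -1.0 -1"

```text
clock: 9.3
eef_pos: [538.5, -96.3, 129.8]
tool_rot: [-3.141, -0.001, -0.938]
force: [0.3, 0.3, -0.8]
width: 46.8
gripper_force: 61.5
```

```bash
python3 - <<'E'
from h import *
print(ctrl.read_state()['force'])
im,d=save('scene','s2.png'); P=cloud('scene',d)
for n in('lower_pot','top_pot','pan'):
  for r in ctrl.trace('scene',n)[:3]:
    q=P[r['pixels']]; print(n,r['confidence'],r['bbox'],np.nanmedian(q,0).round(),np.nanpercentile(q,3,axis=0).round(),np.nanpercentile(q,97,axis=0).round())
cv2.imwrite('pics/s2c.png',cv2.resize(im[150:310,260:420,::-1],(560,560)))
E
```

```text
[ 0.25347143  0.28338739 -0.79357212]
lower_pot 0.86 [333.6, 216.1, 362.3, 237.1] [518. -86.  59.] [ 500. -119.   40.] [568. -64.  77.]
top_pot 0.95 [229.3, 197.8, 248.6, 231.6] [742. 101.  55.] [733.  77.   7.] [764. 115.  86.]
top_pot 0.86 [335.9, 189.2, 361.7, 228.4] [526. -83. 109.] [ 514. -113.   60.] [564. -71. 143.]
top_pot 0.4 [333.6, 185.2, 349.8, 209.9] [ 687. -195.   84.] [ 674. -218.   16.] [ 700. -173.   86.]
pan 0.91 [288.9, 252.8, 348.7, 298.8] [433.  75.  25.] [389.  15.   5.] [500. 133.  34.]
```

View pics/s2c.png

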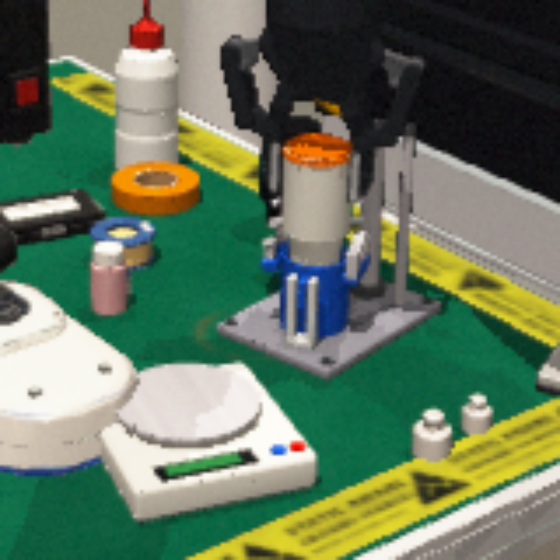

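play_rows --pt "1 0 0 -1.5 0" --pt "1 0 0 -4 0" --pt "1 0 0 -7 0" --pt "1 0 0 -9 0" --pt "1 0 0 -9 0"

```text
clock: 10.0
eef_pos: [539.9, -96.7, 221.9]
tool_rot: [-3.138, -0.004, -0.938]
force: [0.3, -0.5, -0.9]
width: 46.8
gripper_force: 61.8
```

```bash
python3 - <<'E'
from h import *
st=ctrl.read_state(); print(st['eef_pos'],st['tool_rot'],st['qpos'],st['force'])
for c in('top',):
  im,d=save(c,c+'3.png'); P=cloud(c,d)
  for r in ctrl.trace(c,'pan')[:2]: print(r['bbox'],r['confidence'])
for c,f in(('top',np.load('top0.npy')),('w0',np.load('w0.npy'))):
  x,y,z=f[...,0],f[...,1],f[...,2]
  reg=(x>370)&(x<530)&(y>-20)&(y<140)
  q=f[reg&(z>31.5)&(z<37)]
  # robust circle of radius 46: grid maximise inside minus fit
  best=max(((np.hypot(q[:,0]-a,q[:,1]-b)<46).sum(),a,b) for a in range(425,480,2) for b in range(30,90,2)); print(c,len(q),best)
  s=q[np.hypot(q[:,0]-best[1],q[:,1]-best[2])<47]; print(cv2.minEnclosingCircle(s[:,:2].astype(np.float32)),s.mean(0))
  for h in(50,75,100):
    k=f[(x>400)&(x<640)&(y>20)&(y<200)&(z>h)]
    if len(k): i=np.argmin(np.hypot(k[:,0]-best[1],k[:,1]-best[2])); print(h,k[i],np.hypot(*(k[i,:2]-best[1:])))
E
python3 - <<'E'
import cv2,numpy as np
a=cv2.imread('pics/w0.png')[80:230,60:260]; cv2.imwrite('pics/p.png',cv2.resize(a,(600,450)))
E
```

```text
[539.89772757 -96.66885878 221.88966606] [-3.13751959 -0.0039183  -0.93828523] [-0.06676116  0.53905097  0.28935553  1.85193058 -0.21136237  0.77466544
 -2.17437182] [ 0.25630201 -0.51927402 -0.9181853 ]
[263.2, 217.5, 317.6, 269.2] 0.9
top 773 (np.int64(731), 469, 62)
((468.389404296875, 61.58961486816406), 46.1178092956543) [466.78877414  61.03076481  34.66946124]
50 [491.68025012 100.4377996   50.64015412] 44.630238443283204
75 [584.66989981 115.98873143 101.86716552] 127.64916311552133
100 [584.66989981 115.98873143 101.86716552] 127.64916311552133
w0 5139 (np.int64(5034), 471, 62)
((471.4919738769531, 62.63618087768555), 46.4751091003418) [471.69834949  61.43953107  35.19996301]
50 [510.64196861  86.03389032  50.57839961] 46.35853275372681
```

play_rows --pt "1 -1 -0.2 0 0" --pt "1 -3.5 -0.8 0 0" --pt "1 -7 -1.6 0 0" --pt "1 -10.5 -2.3 0 0" --pt "1 -13.5 -3 0 0" --pt "1 -15.8 -3.5 0 0" --pt "1 -16.9 -3.8 0 0" --pt "1 -16.9 -3.8 3 0" --pt "1 -16.9 -3.8 6 0" --pt "1 -16.9 -3.8 8 0"

```text
clock: 11.1
eef_pos: [467.8, 62.3, 137.3]
tool_rot: [3.139, 0.001, -0.938]
force: [0.1, 0.5, -0.6]
width: 46.9
gripper_force: 61.8
```

play_rows --pt "1 0 0 0.5 0" --pt "1 0 0 0.8 0" --pt "1 0 0 0.8 0" --pt "1 0 0 0.8 0"

```text
clock: 11.5
eef_pos: [469.6, 62.5, 132.1]
tool_rot: [-3.14, -0.001, -0.938]
force: [-0.2, -0.3, -1.0]
width: 46.6
gripper_force: 61.8
```

```bash
python3 - <<'E'
from h import *
st=ctrl.read_state(); print(st['eef_pos'],st['tool_rot'],st['force'])
im,d=save('scene','s4.png'); P=cloud('scene',d)
q=P[(P[...,2]>34)&(P[...,2]<200)&(abs(P[...,0]-470)<40)&(abs(P[...,1]-62)<40)]
im2,d2=save('top','t4.png')
cv2.imwrite('pics/s4c.png',np.hstack([cv2.resize(im[170:310,250:390,::-1],(400,400)),cv2.resize(im2[190:290,240:340,::-1],(400,400))]))
E
```

```text
[469.57843777  62.5053847  132.0944308 ] [-3.14009699e+00 -8.19112239e-04 -9.38444977e-01] [-0.1545717  -0.28836326 -0.95877069]
```

View pics/s4c.png

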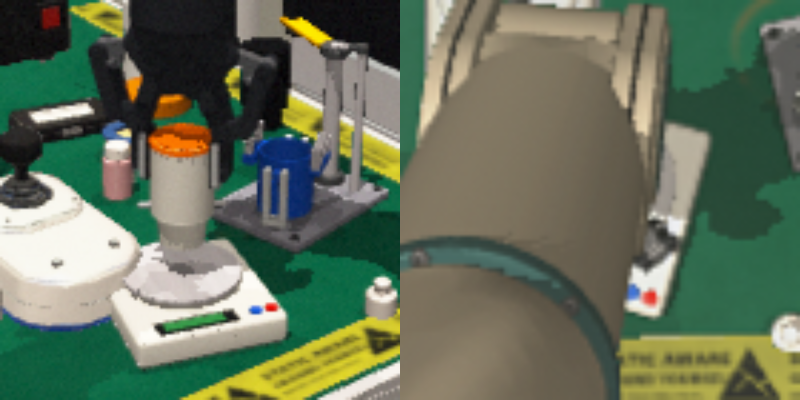

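play_rows --pt "1 0 0 0.6 0" --pt "1 0 0 1.2 0" --pt "1 0 0 1.7 0" --pt "1 0 0 2.1 0" --pt "1 0 0 2.3 0" --pt "1 0 0 2.4 0" --pt "1 0 0 2.4 0"

```text
clock: 12.3
eef_pos: [468.9, 62.5, 107.2]
tool_rot: [3.141, 0.0, -0.938]
force: [0.5, -0.1, -0.6]
width: 46.5
gripper_force: 61.8
```

play_rows --pt "1 0 0 0.05 0" --pt "1 0 0 0.1 0" --pt "1 0 0 0.1 0"

```text
clock: 12.6
eef_pos: [469.0, 62.6, 106.4]
tool_rot: [-3.141, -0.0, -0.938]
force: [-0.3, -0.3, -1.2]
width: 46.7
gripper_force: 61.8
```

play_rows --pt "1 0 0 0.05 0" --pt "1 0 0 0.1 0" --pt "1 0 0 0.1 0"

```text
clock: 12.9
eef_pos: [469.0, 62.6, 106.3]
tool_rot: [-3.141, 0.0, -0.938]
force: [-2.6, 0.3, 11.2]
width: 47.0
gripper_force: 62.8
```

play_rows --pt "1 0 0 -0.05 0" --pt "1 0 0 -0.05 0" --pt "0.4 0 0 -0.05 0" --pt "0.35 0 0 -0.05 0" --pt "0.3 0 0 -0.05 0" --pt "0.2 0 0 -0.05 0" --pt "0.1 0 0 -0.05 0" --pt "0 0 0 -0.05 0" --pt "0 0 0 -0.05 0" --pt "0 0 0 -0.05 0"

```text
clock: 13.9
eef_pos: [468.9, 62.6, 105.8]
tool_rot: [3.142, 0.0, -0.938]
force: [-0.6, -0.8, 1.0]
width: 85.4
gripper_force: 0.0
```

play_rows --pt "0 0 0 -1 0" --pt "0 0 0 -3 0" --pt "0 0 0 -6 0" --pt "0 0 0 -10 0" --pt "0 0 0 -14 0" --pt "0 0 0 -17 0" --pt "0 0 0 -18 0" --pt "0 0 0 -18 0"

```text
clock: 14.7
eef_pos: [469.5, 62.8, 287.4]
tool_rot: [-3.138, -0.001, -0.938]
force: [-0.5, 0.2, 0.3]
width: 85.2
gripper_force: 0.0
```

```bash
python3 - <<'E'
from h import *
st=ctrl.read_state(); print(st['eef_pos'],st['width'],st['clock'])
im,d=save('wrist','w5.png'); P=cloud('wrist',d,st)
hsv=cv2.cvtColor(im,cv2.COLOR_RGB2HSV); org=(hsv[...,0]>6)&(hsv[...,0]<18)&(hsv[...,1]>150)
q=P[org&(P[...,2]>100)&(P[...,2]<140)&(abs(P[...,0]-470)<60)&(abs(P[...,1]-62)<60)]; print(len(q),cv2.minEnclosingCircle(q[:,:2].astype(np.float32)),np.median(q[:,2]))
b,_=save('scene','s5.png')
cv2.imwrite('pics/f.png',np.hstack([cv2.resize(im[...,::-1],(400,400)),cv2.resize(b[150:310,230:390,::-1],(400,400))]))
E
```

```text
[469.50942282  62.7543045  287.39123941] 85.1555540335807 14.7
61 ((474.2442626953125, 54.9943962097168), 20.620107650756836) 119.75567559022454
```

View pics/f.png

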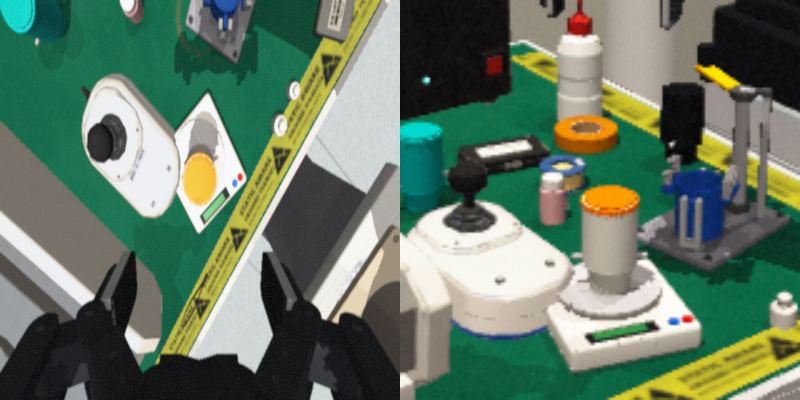

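```bash
python3 -c "
from cell import ctrl
print(ctrl.finish_job())"
```

```text
the job is handed in; nothing more can be done
None
```

The job is handed in at about 15 s: the keeper arm is parked, the white pot stands upright in about the middle of the pan and is released, the blue pot is still seated in the holder, and nothing else was touched on purpose or looked moved in the last picture.

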